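# Nut into the sprung-lid spares box, lid then held short of its balance point

## Task

Put the loose brass spray-gun nut away in the grey steel spares box: raise the box's sprung lid past the balance point so that it stays open by itself, put the nut inside, then bring the lid back down and hold it about 10 degrees short of its balance point so that I can look in and it will still fall shut when let go. The program finishes while still holding the lid there; leave the sample cup where it stands.

Things in the scene. Friction and masses are not known exactly. Their poses are not given: they have to be found in the camera images.
- spares_box: Grey painted steel box fixed to the bench, 150 mm deep (own x), 200 mm wide (own y), 96 mm high without the lid, walls 4 mm, floor inside 4 mm above the bench. Origin: centre of its underside; own x points from the front (towards the robot) to the hinge side, z up. Its position and yaw vary.
- box_hinge (a point): Middle of the lid's hinge pin: at x = +75 mm, z = 100 mm in the box's frame. The pin runs along the box's y. Axes as the box's.
- lid_bar (a point): Middle of the lid's handle: round steel bar 12 mm thick, 108 mm clear between two end stays, parallel to the hinge, 195 mm from it; open 31 mm gap between bar and lid edge. Pinch across it (box's x) from above at any lid angle; it can turn between the pads of a gripper that stays pointing down. Lid at angle a: bar at x = 75 - 195 cos a, z = 100 + 195 sin a (mm) in the box's frame.
- box_lid (a joint): Lid angle about its hinge (rad): 0 shut (level, as at the start), grows as the bar is raised, stop at 1.6 (upright). A 1 kg steel lid helped by a hinge spring: balance point at 1.20 (69 degrees). Below that it falls shut by itself, above it swings on to the stop and stays there. Raising takes about 2 N at the bar when shut, fading to nothing at the balance point.
- gun_nut: Small brass-coloured hexagonal ring nut of a spray gun, 27 mm across flats along its own x, 31 mm along its own y, 13 mm high, lying flat on the bench to the right of the box, 25 g. Origin: centre of its underside. Grip it across its own x.
- sample_cup: Bystander: translucent plastic sample cup, 60 mm wide, 55 mm high, standing on the bench. Origin: centre of its underside.
- hanging_carton (a point): Obstacle: middle of a fixed blue carton that hangs tilted over the back of the bench, to the right of the box. It fills x 0.56 to 0.72, y -0.08 to 0.16, z 0.27 to 0.53 m (world); keep the arm and gripper in front of it when crossing between the open lid and the nut. It never moves.

How it is judged:
On the way, in this order (a step that is already met when the one before it is completed fails the run):
1. the lid is raised past its balance point (beyond 1.3 rad) (value of joint box_lid above 1.3 rad), for 0.2 s.
2. the nut lies released in the open box (x of gun_nut in the frame of spares_box between -0.072 and 0.072 m and y of gun_nut in the frame of spares_box between -0.097 and 0.097 m and z of gun_nut in the frame of spares_box below 0.045 m and value of joint box_lid above 1.3 rad and contact force between the fingers and gun_nut below 0.05 N), for 0.2 s.
At the end, for the whole second after the job is handed in: The fingers hold the lid still between 0.87 and 1.16 rad (2 to 19 degrees below its balance point at 1.20 rad), and the nut lies released and at rest in the box (value of joint box_lid between 0.87 and 1.16 rad and velocity of joint box_lid between -0.05 and 0.05 rad/s and contact force between the fingers and box_lid above 0.15 N and contact force between gun_nut and box_lid below 0.05 N and contact force between the fingers and gun_nut below 0.05 N and x of gun_nut in the frame of spares_box between -0.072 and 0.072 m and y of gun_nut in the frame of spares_box between -0.097 and 0.097 m and z of gun_nut in the frame of spares_box below 0.045 m and linear speed of gun_nut below 0.02 m/s); the arm keeps its last pose, push and grip.
It fails at once if the sample cup is moved more than 30 mm (distance of sample_cup from where it was at the start of the episode above 0.03 m).
It also fails if it takes over 64 s, if anything falls off the work surface, if the arm or the gripper's body presses on something with over 40 N, if the wrist force passes 120 N, or if a joint passes its speed limit or range.

## Robot

A 6-joint arm with a two-finger parallel gripper is mounted at the origin on a cart in front of the work surface, level with it; the furniture and walls round the work are solid. World frame = base frame: x ahead of the robot, y to its left, z up, the work surface at z = 0. Lengths are in m, angles in rad, forces in N, time in s.
With the tool pointing down it reaches from about 0.275 to 0.85 m from the base axis. Payload 19 kg.
Tool frame: the origin (TCP) lies on the centre line of the jaws, within the pads' length; the fingertips stand arm.finger_overhang ahead of it and the grasp point (between the pads) lies 2 mm behind it (arm.finger_overhang is the distance from the TCP to the fingertips, in m); z points along the fingers, y is the direction in which the jaws open and shut (so a half turn about z gives the same grasp; the last joint's range is limited). The gripper opens to 85 mm and grips with 20 to 120 N. Pads are 22 mm wide; open, the fingers measure 114 mm over their backs; the gripper's body (76 mm by 85 mm) begins 54 mm behind the grasp point. The pads swing forward as they close: fully open they stand 13 mm farther back than shut.
Start: joints at [1.158, 0.15, 1.437, -0, 1.554, -0.134], TCP at [0.158, 0.553, 0.248] pointing down, gripper open.
Joint ranges: [-2.8, 2.8], [-0.68, 2.1], [0.12, 2.68], [-1.39, 4.53], [0.16, 2.79], [-2.81, 2.81]. Speed limits (rad/s): [1.89, 1.89, 2.22, 3.01, 3.01, 3.01].

## Interface

Orientations are given as a unit quaternion [x, y, z, w].
In Python, from workcell import arm gives the robot as it stands. The module is installed in compiled form; this text tells all that it offers.
- The arm moves only by the tool servo_tool, never from a script. Its argument "plan" is a list of rows, each a list of 7 numbers: the turn, a rotation vector about the tool's x, y, z in rad, then the shift along the tool's x, y, z in mm, then the finger opening in mm, from 0 to 85.4. A call has exactly 10 rows; each row shifts and turns the commanded pose from where the row before left it, along the tool's axes as they then stand; what a row does not reach is not made up. A row lasts 1/10 s, in which the tool goes at most 50 mm and 8.59 degrees, less where a joint would pass 70% of its speed; a pose out of reach is approached as far as the arm can. A call is refused whole if a number of a shift passes 50 or a number of a turn 0.15, either way. A call with a gripper value outside its range is refused whole. The fingers move at their own pace and stop on an object; the grip force is fixed at half the most. Time passes only in rows, so rows that do not move let the fingers close, or fill a call up. It gives the time, the measured TCP pose, the force and the opening at its end, in the units of the state.
- arm.read_state(): the state, without advancing time (a new reading comes with each control period).
- arm.read_camera(name): name is "side" or "top" or "wrist"; returns (picture, depth): 480x640x3 uint8, red, green, blue; 480x640 float32, m along the optical axis (not along the pixel's ray), 0 where there is no reading.
- arm.camera_params(name): a dict with "K" (3x3 intrinsics, pixels), "T" (4x4, takes a point from camera to world coordinates). Camera axes: x right, y up, looking along -z (the intrinsics and any distortion apply to the point x, -y, -z); pixel columns grow to the right and rows downward; lengths in m; the calibration is good to about 2 mm. A picture is of the moment at which its call begins: read the wrist's pose just before it. camera_params takes no time and is no camera call; for the wrist camera it gives the pose at the moment of the call.
- arm.job_done(): hands the job in, once; it reports no verdict.
The state is a dict: "time_s": time; "q": joint angles; "joint_vel": joint speeds; "effort": joint torques, N m; "eef_pos": TCP position; "eef_rot": TCP orientation; "contact_force": force on the tool from outside, world axes, zero at the start; "ft_torque": the same for the moment, N m; "finger_gap": finger opening in m.
Only numpy, scipy, OpenCV 4.12 (cv2) and the standard library are available. Lean on these libraries where they do the work, as an engineer would, in place of code of your own. Each camera call takes 0.05 s, during which the arm holds its last target.

## Working session

There is one attempt and no reset: what is moved stays moved. The work goes in short steps, Python scripts to look and compute and a tool call to move; the robot and the scene stay as the last step left them, time stands still between calls to the robot, and variables do not carry over. Pictures are saved under pics/ and viewed, and the job is handed in when it is done.

Besides the shell and the picture viewer there is one more tool, called after "Request:" in YAML: its name, and indented under it one key for each argument. servo_tool: Moves the arm, as the interface text tells. Its arguments: {"type":"object","properties":{"plan":{"type":"array","items":{"type":"array","items":{"type":"number"}}}},"required":["plan"]}

```bash
mkdir -p pics
python3 - <<'E'
from workcell import arm
import cv2,numpy as np
s=arm.read_state();print(s)
print(arm.finger_overhang)
for n in ["top","side"]:
    p,d=arm.read_camera(n);c=arm.camera_params(n)
    np.savez(f"pics/{n}0.npz",p=p,d=d,K=c["K"],T=c["T"]);print(n,c)
    cv2.imwrite(f"pics/{n}0.png",p[:,:,::-1])
E
```

```text
{'time_s': 0.0, 'q': array([ 1.15803525e+00,  1.50971634e-01,  1.43798697e+00,  2.58895987e-05,
        1.55381744e+00, -1.33956058e-01]), 'joint_vel': array([-0.00125175, -0.0015143 ,  0.00068404,  0.00023349,  0.00059643,
        0.00045958]), 'effort': array([ 1.66420363e-03, -7.13078642e+01, -5.70850754e+01, -2.45367773e-04,
        9.36498516e-03,  2.43543417e-05]), 'eef_pos': array([0.15814367, 0.55260042, 0.24770557]), 'eef_rot': array([ 1.38951647e-01,  9.90298990e-01, -5.66232036e-04, -1.72200532e-04]), 'contact_force': array([ 0.31621626,  0.330283  , -0.70151589]), 'ft_torque': array([ 0.03890422, -0.04480673,  0.04778145]), 'finger_gap': 0.08502591516186495}
0.017
top {'K': array([[473.12996877,   0.        , 313.71705414],
       [  0.        , 473.12996877, 236.01842477],
       [  0.        ,   0.        ,   1.        ]]), 'T': array([[-1.35336345e-03,  9.91412042e-01, -1.30768235e-01,
         3.53688070e-01],
       [-9.99915370e-01, -3.03366231e-03, -1.26510879e-02,
         1.19704981e-01],
       [-1.29391475e-02,  1.30740047e-01,  9.91332244e-01,
         1.43043492e+00],
       [ 0.00000000e+00,  0.00000000e+00,  0.00000000e+00,
         1.00000000e+00]])}
side {'K': array([[507.23677728,   0.        , 322.37284838],
       [  0.        , 507.23677728, 243.11538237],
       [  0.        ,   0.        ,   1.        ]]), 'T': array([[ 0.87307623,  0.17342168, -0.45570036,  0.03178723],
       [-0.48731182,  0.34156769, -0.80365335, -0.75817742],
       [ 0.0162816 ,  0.92371881,  0.38272507,  0.65705128],
       [ 0.        ,  0.        ,  0.        ,  1.        ]])}
```

View pics/top0.png

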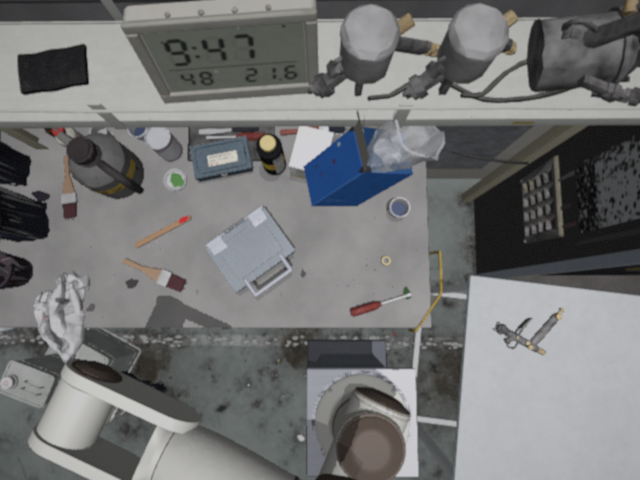

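View pics/side0.png

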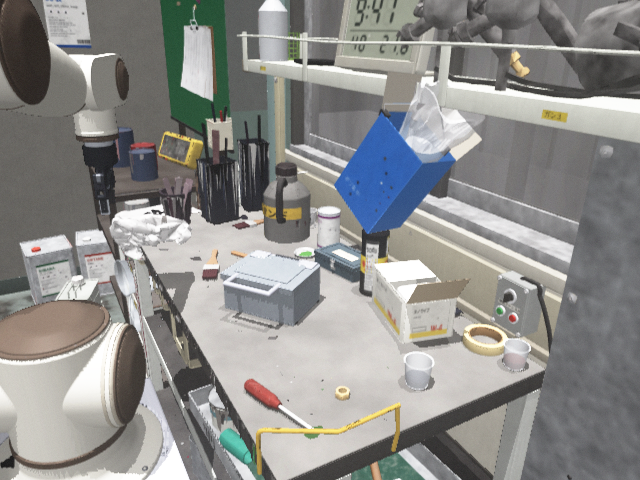

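The top view shows the box at about (251,250) with its handle bar running (258,294)–(290,272). The nut is at (386,261) and the cup at (398,208). Next I'll measure all three.

```bash
cat > h.py <<'E'
import numpy as np
def load(n):
    f=np.load(f"pics/{n}.npz");return f["p"],f["d"],f["K"],f["T"]
def cloud(d,K,T):
    v,u=np.mgrid[:d.shape[0],:d.shape[1]]
    c=np.stack([(u-K[0,2])/K[0,0]*d,-(v-K[1,2])/K[1,1]*d,-d],-1)
    w=c@T[:3,:3].T+T[:3,3]; w[d==0]=np.nan; return w
def ray(u,v,K,T,z):
    r=T[:3,:3]@np.array([(u-K[0,2])/K[0,0],-(v-K[1,2])/K[1,1],-1.]);o=T[:3,3]
    return o+r*(z-o[2])/r[2]
def proj(P,K,T):
    c=(np.asarray(P)-T[:3,3])@T[:3,:3]
    return np.array([K[0,0]*c[0]/-c[2]+K[0,2],-K[1,1]*c[1]/-c[2]+K[1,2]])
E
python3 - <<'E'
from h import *
import cv2
p,d,K,T=load("top0")
w=cloud(d,K,T)
print("bench z",np.nanmedian(w[235:250,320:370,2]))
z=w[:,:,2]
m=np.zeros(z.shape,np.uint8);m[195:305,195:305]=((z>0.085)&(z<0.13))[195:305,195:305]
pts=w[m>0];print(len(pts),"z med",np.median(pts[:,2]),np.percentile(pts[:,2],[2,50,98]))
n,l,st,ce=cv2.connectedComponentsWithStats(m);print(st)
r=cv2.minAreaRect(pts[:,:2].astype(np.float32)*1000);print(r,cv2.boxPoints(r))
# nut
hsv=cv2.cvtColor(p,cv2.COLOR_RGB2HSV)
nm=np.zeros_like(m);roi=(slice(245,278),slice(370,402))
nm[roi]=((hsv[...,1]>70)&(hsv[...,0]>12)&(hsv[...,0]<35))[roi]
M=cv2.moments(nm,True);print("nut px",M['m00'],M['m10']/M['m00'],M['m01']/M['m00'])
print(ray(M['m10']/M['m00'],M['m01']/M['m00'],K,T,0.012))
big=cv2.resize(p[190:310,190:310],None,fx=5,fy=5,interpolation=cv2.INTER_CUBIC)
cv2.imwrite("pics/topbox.png",big[:,:,::-1])
big=cv2.resize(p[190:280,360:430],None,fx=6,fy=6,interpolation=cv2.INTER_CUBIC)
cv2.imwrite("pics/topnut.png",big[:,:,::-1])
ps,ds,Ks,Ts=load("side0")
hsv=cv2.cvtColor(ps,cv2.COLOR_RGB2HSV)
nm=np.zeros_like(m);roi=(slice(380,405),slice(328,358))
nm[roi]=((hsv[...,1]>70)&(hsv[...,0]>12)&(hsv[...,0]<35))[roi]
M=cv2.moments(nm,True);print("nut side",M['m00'],M['m10']/M['m00'],M['m01']/M['m00'],ray(M['m10']/M['m00'],M['m01']/M['m00'],Ks,Ts,0.0065))
big=cv2.resize(ps[370:420,310:380],None,fx=8,fy=8,interpolation=cv2.INTER_CUBIC)
cv2.imwrite("pics/sidenut.png",big[:,:,::-1])
E
```

```text
bench z -0.0014030602052772512
4413 z med 0.1039299196712411 [0.0969475  0.10392992 0.10995042]
[[     0      0    640    480 302787]
 [   205    207     90     91   4413]]
((477.9158935546875, 308.83233642578125), (207.91465759277344, 204.10968017578125), 35.72660446166992) [[333.93036 330.97916]
 [453.1137  165.28036]
 [621.9014  286.68552]
 [502.71808 452.3843 ]]Traceback (most recent call last):
  File "<stdin>", line 15, in <module>
ZeroDivisionError: float division by zero
```

Run:
```python
from h import *
import cv2
p,d,K,T=load("top0");ps,ds,Ks,Ts=load("side0")
for a,n,b,f in [(p,"topbox",(190,310,190,310),5),(p,"topnut",(190,280,360,430),6),(ps,"sidenut",(370,420,310,380),8)]:
    cv2.imwrite(f"pics/{n}.png",cv2.resize(a[b[0]:b[1],b[2]:b[3]],None,fx=f,fy=f,interpolation=cv2.INTER_CUBIC)[:,:,::-1])
hsv=cv2.cvtColor(p,cv2.COLOR_RGB2HSV);print(hsv[256:267:2,380:393:2].tolist())
```

```text
[[[150, 2, 134], [18, 20, 127], [20, 55, 159], [20, 61, 176], [18, 40, 161], [0, 2, 136], [0, 2, 136]], [[0, 2, 130], [20, 67, 171], [20, 50, 170], [20, 42, 147], [23, 61, 172], [21, 39, 158], [0, 2, 136]], [[18, 9, 135], [21, 59, 183], [20, 15, 149], [135, 4, 134], [23, 48, 139], [23, 47, 178], [0, 4, 138]], [[15, 8, 127], [22, 63, 173], [21, 41, 166], [19, 26, 138], [22, 61, 172], [22, 41, 168], [165, 4, 138]], [[150, 2, 138], [20, 24, 130], [21, 62, 170], [21, 60, 186], [21, 52, 173], [19, 15, 140], [15, 4, 137]], [[0, 2, 140], [150, 2, 139], [20, 12, 133], [17, 16, 142], [0, 4, 138], [20, 6, 137], [15, 4, 136]]]
```

View pics/topbox.png

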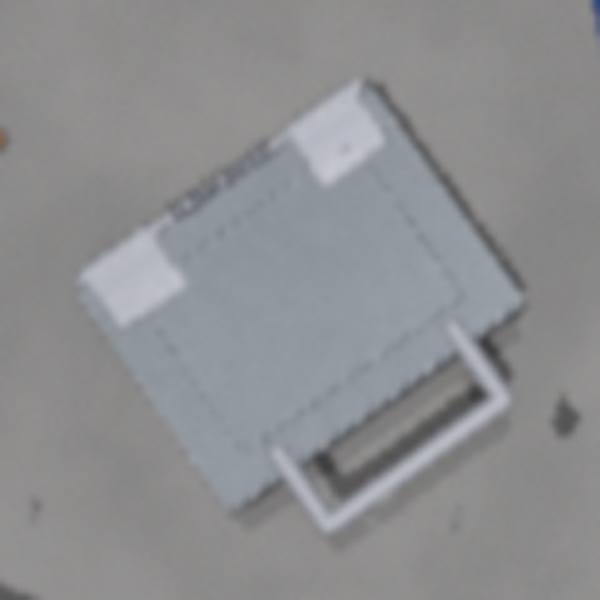

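View pics/topnut.png

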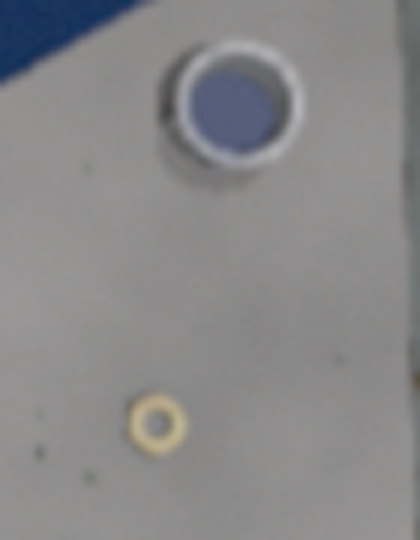

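View pics/sidenut.png

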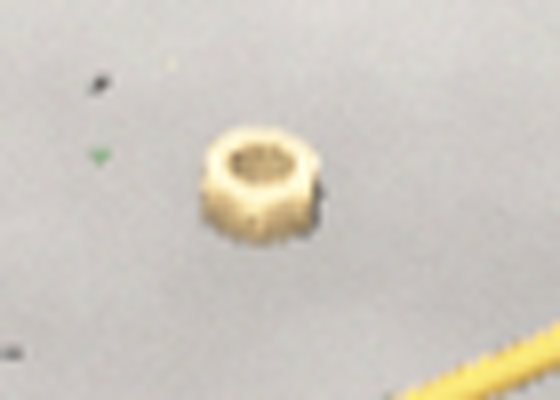

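Run:
```python
from h import *
import cv2
p,d,K,T=load("top0");w=cloud(d,K,T)
g=lambda u,v,z:ray((u+.5)/5-.5+190,(v+.5)/5-.5+190,K,T,z)
def ang(a,b): e=(b-a); return np.degrees(np.arctan2(e[1],e[0])),np.linalg.norm(e[:2])
FL,FR,RL,RR=g(232,510,.102),g(523,297,.102),g(83,283,.102),g(363,83,.102)
B1,B2=g(327,526,.104),g(504,400,.104)
for n,a in zip("FL FR RL RR B1 B2".split(),(FL,FR,RL,RR,B1,B2)):print(n,a.round(4))
print("front(yaw-90)",ang(FL,FR),"rear",ang(RL,RR),"left",ang(FL,RL),"right",ang(FR,RR),"bar",ang(B1,B2))
yaw=np.radians(35.7)
for yd in [34,35,35.7,36.5]:
    y=np.radians(yd);R=np.array([[np.cos(y),np.sin(y)],[-np.sin(y),np.cos(y)]])
    print(yd,[(R@a[:2]).round(4) for a in(FL,FR,RL,RR,B1,B2)])
# nut
hsv=cv2.cvtColor(p,cv2.COLOR_RGB2HSV)
nm=np.zeros(d.shape,np.uint8);nm[250:275,375:398]=((hsv[...,1]>25)&(hsv[...,0]>12)&(hsv[...,0]<35))[250:275,375:398]
c=max(cv2.findContours(nm,0,1)[0],key=cv2.contourArea);(u,v),r=cv2.minEnclosingCircle(c);print("nut",u,v,r,ray(u,v,K,T,.01))
ps,ds,Ks,Ts=load("side0")
print("side nut",ray(310+262/8-.5,370+165/8-.5,Ks,Ts,.013))
print("cup",ray(360+238/6,190+105/6,K,T,.055))
```

```text
FL [0.3729 0.3541 0.102 ]
FR [0.4921 0.1918 0.102 ]
RL [0.5008 0.4413 0.102 ]
RR [0.6154 0.2839 0.102 ]
B1 [0.3639 0.3005 0.104 ]
B2 [0.4339 0.2021 0.104 ]
front(yaw-90) (np.float64(-53.69621750220507), np.float64(0.2013744710207977)) rear (np.float64(-53.93144229346201), np.float64(0.19470501899663833)) left (np.float64(34.28393441998806), np.float64(0.15476063803881876)) right (np.float64(36.756749187258805), np.float64(0.15386994133484327)) bar (np.float64(-54.57540796028111), np.float64(0.12071669358020966))
34 [array([0.5072, 0.085 ]), array([ 0.5153, -0.1162]), array([0.6619, 0.0858]), array([ 0.6689, -0.1088]), array([0.4697, 0.0456]), array([ 0.4728, -0.0751])]
35 [array([0.5086, 0.0762]), array([ 0.5131, -0.1251]), array([0.6633, 0.0743]), array([ 0.6669, -0.1204]), array([0.4705, 0.0374]), array([ 0.4714, -0.0833])]
35.7 [array([0.5095, 0.07  ]), array([ 0.5116, -0.1314]), array([0.6642, 0.0661]), array([ 0.6654, -0.1286]), array([0.4709, 0.0317]), array([ 0.4703, -0.089 ])]
36.5 [array([0.5104, 0.0628]), array([ 0.5097, -0.1385]), array([0.665 , 0.0569]), array([ 0.6636, -0.1378]), array([0.4713, 0.0251]), array([ 0.469 , -0.0956])]
nut 385.6851806640625 260.0555419921875 5.223820686340332 [ 0.46760527 -0.07816246  0.01      ]
side nut [ 0.4675473  -0.07868368  0.013     ]
cup [ 0.61917628 -0.11633983  0.055     ]
```

Request:
servo_tool:
  plan:
    - [0,0,0.1,0,0,0,85]
    - [0,0,0.1,0,0,0,85]
    - [0,0,0.12,0,0,0,85]
    - [0,0,0.12,0,0,0,85]
    - [0,0,0.12,0,0,0,85]
    - [0,0,0.107,0,0,0,70]
    - [0,0,0,-25,0,0,50]
    - [0,0,0,-40,0,0,28]
    - [0,0,0,-40,5,0,28]
    - [0,0,0,-40,5,0,28]

```text
time_s: 1.1
eef_pos: [0.2517, 0.4398, 0.248]
eef_rot: [0.455, 0.89, -0.0, 0.0]
contact_force: [0.4, 0.3, 0.2]
finger_gap: 0.0282
```

Request:
servo_tool:
  plan:
    - [0,0,0,-40,5,0,28]
    - [0,0,0,-40,5,0,28]
    - [0,0,0,-40,2,0,28]
    - [0,0,0,-40,0,0,28]
    - [0,0,0,-40,0,0,28]
    - [0,0,0,-25,0,0,28]
    - [0,0,0,-16,0,0,28]
    - [0,0,0,0,0,0,28]
    - [0,0,0,0,0,0,28]
    - [0,0,0,0,0,0,28]

```text
time_s: 2.1
eef_pos: [0.4015, 0.2532, 0.2482]
eef_rot: [0.455, 0.89, -0.0, -0.0]
contact_force: [0.3, 0.2, -0.3]
finger_gap: 0.0277
```

```bash
cat >> h.py <<'E'
def snap(name,tag):
    from workcell import arm; import cv2
    c=arm.camera_params(name);p,d=arm.read_camera(name)
    np.savez(f"pics/{tag}.npz",p=p,d=d,K=c["K"],T=c["T"]);cv2.imwrite(f"pics/{tag}.png",p[:,:,::-1])
    return p,d,c["K"],c["T"]
def st():
    from workcell import arm
    from scipy.spatial.transform import Rotation as R
    s=arm.read_state();M=R.from_quat(s["eef_rot"]).as_matrix()
    print("t",round(s["time_s"],2),"pos",s["eef_pos"].round(4),"F",s["contact_force"].round(2),"gap",round(s["finger_gap"],4),"y-az",np.degrees(np.arctan2(M[1,1],M[0,1])).round(2),"z",M[:,2].round(3),"q",s["q"].round(2))
    return s,M
E
python3 - <<'E'
from h import *
st();snap("wrist","w1")
E
```

```text
t 2.1 pos [0.4015 0.2532 0.2482] F [ 0.33  0.21 -0.25] gap 0.0277 y-az 35.85 z [-0.  0. -1.] q [ 0.4  -0.06  1.66  0.    1.54 -0.23]
```

View pics/w1.png

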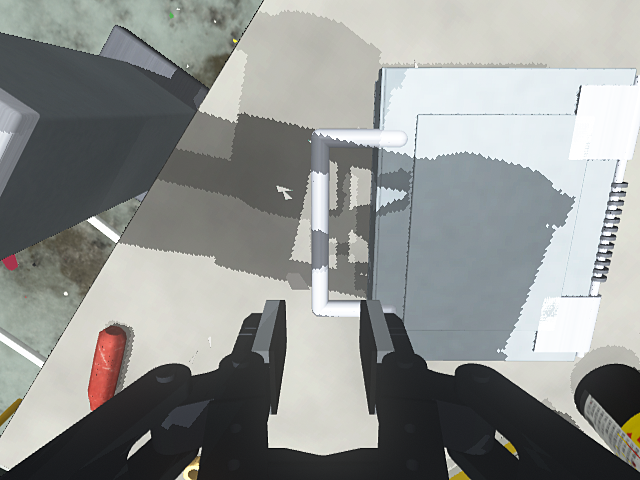

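The wrist view shows the bar upright at column ~320, between rows 138 and 307, so the yaw is well aligned. The lid edge is at column ~378. Next I'll cast rays to the bar.

Run:
```python
from h import *
s,M=st()
p,d,K,T=load("w1")
print(T.round(3))
rel=lambda P:(M.T@(P-s["eef_pos"])*1000).round(1)
g=p.astype(int)
for v in (170,200,250,280):
    # depth edges for bar
    r=d[v,300:345];print(v,r.round(3)[::3])
w=cloud(d,K,T)
for n,u,v in [("bar top",320,150),("bar mid",320,222),("bar bot",320,295)]:
    print(n,ray(u,v,K,T,.1).round(4),rel(ray(u,v,K,T,.1)),w[v,u].round(4))
m=np.zeros(d.shape,bool);m[160:290,305:340]=((w[...,2]>.085)&(w[...,2]<.12))[160:290,305:340]
vs,us=np.nonzero(m);print("bar px u",us.mean(),[us[vs==v].mean() for v in (165,200,250,285)],"z",np.percentile(w[m][:,2],[50,95]))
for n,(u,v) in {"lidFL":(383,68),"lidFR":(372,360),"barcornerL":(312,131),"R":(312,316)}.items():print(n,rel(ray(u,v,K,T,.102)))
```

```text
t 2.15 pos [0.4014 0.2532 0.2482] F [ 0.64  0.5  -0.55] gap 0.0279 y-az 35.87 z [-0. -0. -1.] q [ 0.4  -0.06  1.66  0.    1.54 -0.23]
[[ 0.811 -0.558 -0.177  0.356]
 [ 0.586  0.772  0.246  0.317]
 [-0.    -0.303  0.953  0.374]
 [ 0.     0.     0.     1.   ]]
170 [0.372 0.372 0.373 0.371 0.269 0.268 0.267 0.    0.268 0.269 0.373 0.372
 0.372 0.372 0.374]
200 [0.38  0.381 0.38  0.38  0.276 0.274 0.273 0.274 0.275 0.276 0.381 0.381
 0.381 0.382 0.38 ]
250 [0.395 0.396 0.395 0.395 0.287 0.284 0.284 0.284 0.286 0.285 0.395 0.396
 0.395 0.395 0.396]
280 [0.403 0.402 0.406 0.406 0.294 0.291 0.29  0.29  0.291 0.292 0.404 0.405
 0.406 0.404 0.404]
bar top [0.3701 0.2944 0.1   ] [ 51.7  -1.2 148.2] [0.3698 0.2949 0.1056]
bar mid [0.3981 0.2556 0.1   ] [  3.8  -1.3 148.2] [0.3971 0.257  0.1062]
bar bot [0.4297 0.2117 0.1   ] [-50.3  -1.4 148.2] [0.428  0.214  0.1062]
bar px u 319.62798783137765 [np.float64(320.0), np.float64(319.5), np.float64(319.5), np.float64(320.0)] z [0.10471953 0.10626423]
lidFL [100.4  36.9 146.2]
lidFR [-102.7   37.5  146.2]
barcornerL [ 63.7  -6.2 146.2]
R [-66.   -7.2 146.2]
```

Request:
servo_tool:
  plan:
    - [0,0,0,-1,-1.3,15,28]
    - [0,0,0,0,0,25,28]
    - [0,0,0,0,0,25,28]
    - [0,0,0,0,0,25,28]
    - [0,0,0,0,0,25,28]
    - [0,0,0,0,0,20,28]
    - [0,0,0,0,0,12,28]
    - [0,0,0,0,0,3,28]
    - [0,0,0,0,0,0,28]
    - [0,0,0,0,0,0,20]

```text
time_s: 3.15
eef_pos: [0.4018, 0.2513, 0.0992]
eef_rot: [0.455, 0.89, 0.0, 0.0]
contact_force: [0.5, 1.2, 0.2]
finger_gap: 0.0199
```

Request:
servo_tool:
  plan:
    - [0,0,0,0,0,0,9]
    - [0,0,0,0,0,0,9]
    - [0,0,0,0,0,0,9]
    - [0,0,0,0,0,0,9]
    - [0,0,0,0,0,0,9]
    - [0,0,0,0,0,0,9]
    - [0,0,0,0,0,0,9]
    - [0,0,0,0,0,0,9]
    - [0,0,0,0,0,0,9]
    - [0,0,0,0,0,0,9]

```text
time_s: 4.15
eef_pos: [0.401, 0.2507, 0.0988]
eef_rot: [0.455, 0.89, -0.001, -0.0]
contact_force: [-7.0, -5.9, 4.1]
finger_gap: 0.0097
```

Run:
```python
from h import *
st();snap("wrist","w2")
# arc steps
for n in (10,20):
  a=np.linspace(0,1.4,21)
y=-195*np.cos(a);z=-195*np.sin(a)
print(np.c_[a[1:],np.diff(y),np.diff(z)].round(2))
```

```text
t 4.15 pos [0.401  0.2507 0.0988] F [-6.97 -5.86  4.14] gap 0.0097 y-az 35.81 z [-0.001 -0.001 -1.   ] q [ 0.4   0.04  1.87 -0.    1.23 -0.23]
[[  0.07   0.48 -13.64]
 [  0.14   1.43 -13.57]
 [  0.21   2.38 -13.44]
 [  0.28   3.31 -13.24]
 [  0.35   4.23 -12.98]
 [  0.42   5.13 -12.65]
 [  0.49   6.   -12.26]
 [  0.56   6.84 -11.81]
 [  0.63   7.65 -11.3 ]
 [  0.7    8.42 -10.74]
 [  0.77   9.15 -10.12]
 [  0.84   9.84  -9.46]
 [  0.91  10.47  -8.75]
 [  0.98  11.06  -7.99]
 [  1.05  11.59  -7.2 ]
 [  1.12  12.07  -6.37]
 [  1.19  12.48  -5.51]
 [  1.26  12.84  -4.63]
 [  1.33  13.13  -3.72]
 [  1.4   13.36  -2.79]]
```

View pics/w2.png

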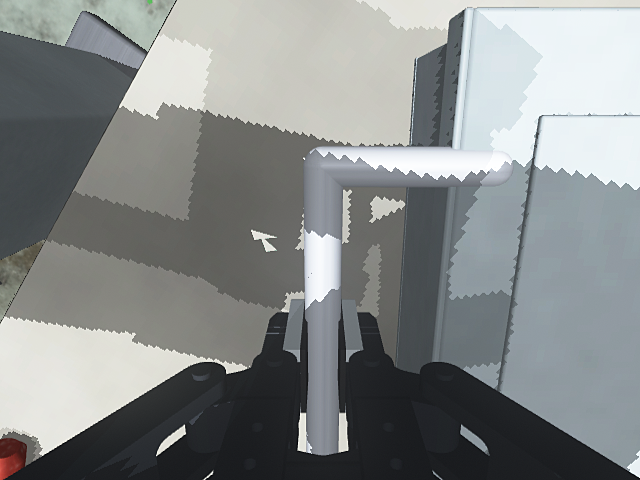

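The pads are closed on the bar (gap 9.7 mm). There is a small side load of about 9 N, which I'll relax by 1 mm and then lift along the arc.

Request:
servo_tool:
  plan:
    - [0,0,0,0,-0.5,-13.6,9]
    - [0,0,0,0,0.4,-13.6,9]
    - [0,0,0,0,2.4,-13.4,9]
    - [0,0,0,0,3.3,-13.2,9]
    - [0,0,0,0,4.2,-13,9]
    - [0,0,0,0,5.1,-12.7,9]
    - [0,0,0,0,6,-12.3,9]
    - [0,0,0,0,6.8,-11.8,9]
    - [0,0,0,0,7.6,-11.3,9]
    - [0,0,0,0,8.4,-10.7,9]

```text
time_s: 5.2
eef_pos: [0.4361, 0.2758, 0.2255]
eef_rot: [0.456, 0.89, -0.001, -0.0]
contact_force: [-11.6, -10.9, 7.5]
finger_gap: 0.01
```

Run:
```python
from h import *
s,M=st();snap("side","s2")
print((M.T@s["contact_force"]).round(1))
```

```text
t 5.2 pos [0.4361 0.2758 0.2255] F [-11.64 -10.89   7.5 ] gap 0.01 y-az 35.8 z [-0.002 -0.002 -1.   ] q [ 0.42  0.04  1.61 -0.    1.5  -0.21]
[ -2.  -15.8  -7.5]
```

View pics/s2.png

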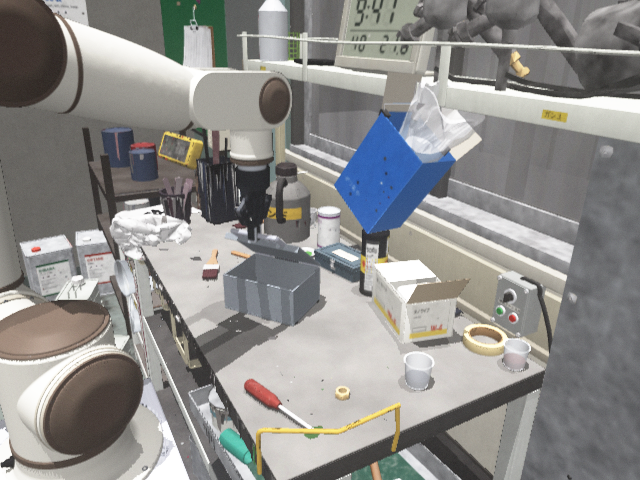

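The lid is up at about 0.7 rad and holding. Now I'll continue past balance to about 1.54 rad.

Request:
servo_tool:
  plan:
    - [0,0,0,0,8.2,-10.6,9]
    - [0,0,0,0,8.9,-9.9,9]
    - [0,0,0,0,9.5,-9.2,9]
    - [0,0,0,0,10.8,-8,9]
    - [0,0,0,0,11.6,-7.2,9]
    - [0,0,0,0,12.1,-6.4,9]
    - [0,0,0,0,12.5,-5.5,9]
    - [0,0,0,0,12.8,-4.6,9]
    - [0,0,0,0,13.1,-3.7,9]
    - [0,0,0,0,13.4,-2.8,9]

```text
time_s: 6.25
eef_pos: [0.529, 0.3426, 0.2942]
eef_rot: [0.456, 0.89, 0.001, 0.001]
contact_force: [-0.6, -4.8, 8.8]
finger_gap: 0.01
```

Request:
servo_tool:
  plan:
    - [0,0,0,0,10,-1.5,9]
    - [0,0,0,0,10,-0.8,9]
    - [0,0,0,0,6,-0.3,9]
    - [0,0,0,0,0,0,9]
    - [0,0,0,0,0,0,9]
    - [0,0,0,0,0,0,9]
    - [0,0,0,0,0,0,9]
    - [0,0,0,0,0,0,9]
    - [0,0,0,0,0,0,9]
    - [0,0,0,0,0,0,9]

```text
time_s: 7.25
eef_pos: [0.5499, 0.3576, 0.2967]
eef_rot: [0.456, 0.89, 0.001, 0.001]
contact_force: [2.2, -4.2, 10.1]
finger_gap: 0.0102
```

Run:
```python
from h import *
s,M=st();snap("side","s3")
print((M.T@s["contact_force"]).round(1))
```

```text
t 7.25 pos [0.5499 0.3576 0.2967] F [ 2.18 -4.21 10.13] gap 0.0102 y-az 35.78 z [ 0.003  0.001 -1.   ] q [ 0.46  0.31  1.15 -0.    1.68 -0.17]
[ -4.7  -0.7 -10.1]
```

View pics/s3.png

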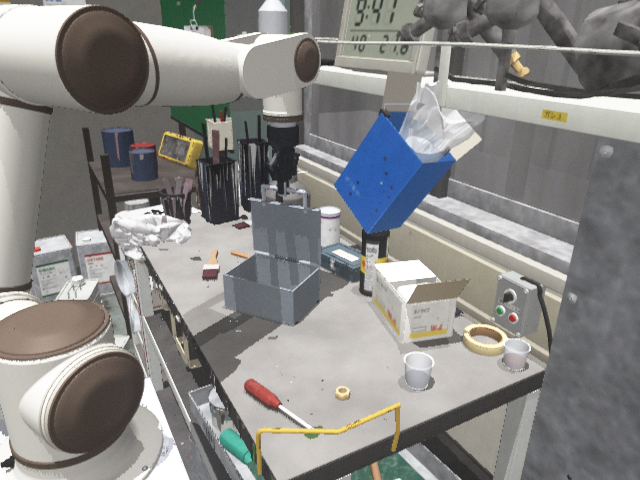

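Request:
servo_tool:
  plan:
    - [0,0,0,0,0,0,30]
    - [0,0,0,0,0,0,60]
    - [0,0,0,0,0,0,60]
    - [0,0,0,0,0,0,60]
    - [0,0,0,0,0,0,60]
    - [0,0,0,0,0,0,60]
    - [0,0,0,0,0,-15,60]
    - [0,0,0,0,0,-25,60]
    - [0,0,0,0,0,-25,60]
    - [0,0,0,0,0,-10,60]

```text
time_s: 8.3
eef_pos: [0.5497, 0.358, 0.373]
eef_rot: [0.455, 0.89, 0.002, 0.001]
contact_force: [-0.8, 0.1, 0.2]
finger_gap: 0.0602
```

Request:
servo_tool:
  plan:
    - [0,0,0,0,-15,0,60]
    - [0,0,0,0,-30,0,60]
    - [0,0,0,0,-35,0,60]
    - [0,0,0,0,-35,0,60]
    - [0,0,0,0,-35,0,60]
    - [0,0,0,0,-20,0,60]
    - [0,0,0.12,0,0,0,60]
    - [0,0,0.12,0,0,0,60]
    - [0,0,0.12,0,0,0,60]
    - [0,0,0.12,0,0,0,60]

```text
time_s: 9.3
eef_pos: [0.4116, 0.2584, 0.3696]
eef_rot: [0.656, 0.755, 0.0, 0.0]
contact_force: [0.6, 0.4, -0.3]
finger_gap: 0.0599
```

Request:
servo_tool:
  plan:
    - [0,0,0.12,0,0,0,60]
    - [0,0,0.1,0,0,0,60]
    - [0,0,0,0,0,20,60]
    - [0,0,0,0,0,30,60]
    - [0,0,0,0,0,30,60]
    - [0,0,0,0,0,30,60]
    - [0,0,0,0,0,0,60]
    - [0,0,0,0,0,0,60]
    - [0,0,0,0,0,0,60]
    - [0,0,0,0,0,0,60]

```text
time_s: 10.3
eef_pos: [0.4121, 0.2586, 0.2609]
eef_rot: [0.733, 0.68, 0.001, 0.0]
contact_force: [0.6, -0.0, -1.1]
finger_gap: 0.0603
```

Run:
```python
from h import *
s,M=st();snap("side","s4")
e=np.array([.4676,-.0782,0])-s["eef_pos"];print("to nut in tool",(M.T@e*1000).round(1), "y-axis",M[:,1].round(3))
```

```text
t 10.3 pos [0.4121 0.2586 0.2609] F [ 0.64 -0.04 -1.14] gap 0.0603 y-az -4.3 z [ 0.002  0.001 -1.   ] q [ 0.4  -0.04  1.61 -0.    1.57  0.48]
to nut in tool [-331.9   80.1  260.8] y-axis [ 0.997 -0.075  0.002]
```

View pics/s4.png

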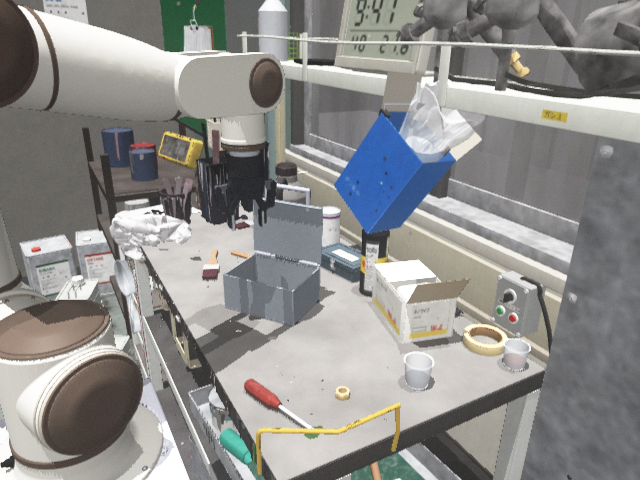

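Request:
servo_tool:
  plan:
    - [0,0,0,-20,0,0,60]
    - [0,0,0,-35,0,0,60]
    - [0,0,0,-45,0,0,60]
    - [0,0,0,-45,0,0,60]
    - [0,0,0,-45,0,0,60]
    - [0,0,0,-45,10,0,60]
    - [0,0,0,-45,20,5,60]
    - [0,0,0,-30,20,10,60]
    - [0,0,0,-12,20,20,60]
    - [0,0,0,0,10,25,60]

```text
time_s: 11.35
eef_pos: [0.4689, -0.071, 0.1998]
eef_rot: [0.734, 0.679, 0.0, 0.001]
contact_force: [-0.3, -0.2, -1.4]
finger_gap: 0.06
```

Request:
servo_tool:
  plan:
    - [0,0,0,0,0,20,60]
    - [0,0,0,0,0,20,60]
    - [0,0,0,0,0,10,60]
    - [0,0,0,0,0,0,60]
    - [0,0,0,0,0,0,60]
    - [0,0,0,0,0,0,60]
    - [0,0,0,0,0,0,60]
    - [0,0,0,0,0,0,60]
    - [0,0,0,0,0,0,60]
    - [0,0,0,0,0,0,60]

```text
time_s: 12.35
eef_pos: [0.4673, -0.0687, 0.1495]
eef_rot: [0.733, 0.68, -0.0, 0.0]
contact_force: [1.0, -0.3, 0.8]
finger_gap: 0.0599
```

Run:
```python
from h import *
s,M=st();snap("wrist","w5")
```

```text
t 12.35 pos [ 0.4673 -0.0687  0.1495] F [ 0.98 -0.35  0.81] gap 0.0599 y-az -4.3 z [ 0. -0. -1.] q [-0.31 -0.01  1.81 -0.    1.34 -0.23]
```

View pics/w5.png

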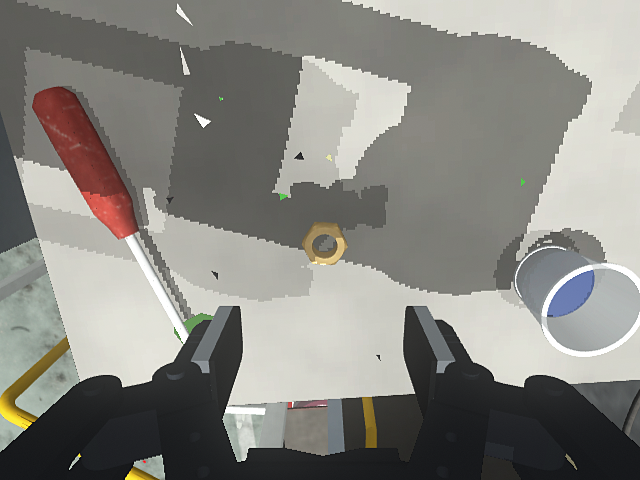

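The nut is at (324,243) and the cup is well to the right at (575,300). I'll work out the hexagon's orientation from the nut's outline.

Run:
```python
from h import *
import cv2
s,M=st();p,d,K,T=load("w5")
hsv=cv2.cvtColor(p,cv2.COLOR_RGB2HSV)
m=np.zeros(d.shape,np.uint8);roi=(slice(210,275),slice(290,360))
m[roi]=((hsv[...,1]>70)&(hsv[...,0]>8)&(hsv[...,0]<35))[roi]
n,l,stt,c=cv2.connectedComponentsWithStats(m);k=1+stt[1:,4].argmax();m=(l==k).astype(np.uint8)
ct=max(cv2.findContours(m,0,1)[0],key=cv2.contourArea)[:,0]
w=np.array([ray(u,v,K,T,.012) for u,v in ct])
r=(w-s["eef_pos"])@M*1000
rr=r[:,:2].astype(np.float32)
(cx,cy),rad=cv2.minEnclosingCircle(rr);print("centre tool",cx,cy,rad)
a=np.radians(np.arange(0,180,3))
h=[np.ptp(rr@[np.cos(t),np.sin(t)]) for t in a]
for t,x in zip(np.degrees(a),h):print(int(t),round(float(x),1),end="; ")
e=cv2.approxPolyDP(rr.reshape(-1,1,2),3,True)[:,0];print("\n",e.round(1))
W=cloud(d,K,T);print("z top",np.nanpercentile(W[m>0][:,2],[50,90]), "centroid", (( W[m>0]-s["eef_pos"])@M*1000).mean(0))
cv2.imwrite("pics/nutw.png",cv2.resize(p[205:285,280:370],None,fx=7,fy=7,interpolation=cv2.INTER_CUBIC)[:,:,::-1])
```

```text
t 12.4 pos [ 0.4673 -0.0687  0.1495] F [-0.44 -0.59  0.37] gap 0.0601 y-az -4.3 z [ 0. -0. -1.] q [-0.31 -0.01  1.81 -0.    1.34 -0.23]
centre tool -7.6749372482299805 1.1045012474060059 16.038969039916992
0 29.2; 3 29.4; 6 29.5; 9 30.0; 12 30.5; 14 31.0; 18 31.3; 21 31.6; 24 31.9; 27 32.0; 29 32.0; 33 32.0; 36 31.8; 39 31.6; 42 31.3; 45 30.9; 48 30.5; 51 30.0; 54 29.4; 57 28.8; 59 28.2; 63 27.5; 66 27.6; 69 28.0; 72 28.3; 75 28.8; 78 29.1; 81 29.4; 84 29.6; 87 29.8; 90 29.8; 93 29.9; 96 30.0; 99 30.0; 102 30.0; 105 29.8; 108 29.6; 111 29.3; 114 28.9; 117 28.6; 119 28.4; 123 28.0; 126 28.3; 129 28.9; 132 29.5; 135 30.0; 138 30.6; 141 31.0; 144 31.4; 147 31.7; 150 31.9; 153 32.0; 156 32.1; 159 32.0; 162 31.9; 165 31.6; 168 31.3; 171 30.9; 174 30.4; 177 29.9; 
 [[  7.   -5.5]
 [ -8.8 -13.5]
 [-21.5  -7. ]
 [-22.2   7.8]
 [ -9.5  16.3]
 [  6.3   8.9]]
z top [0.01243292 0.01358448] centroid [nan nan nan]
```

View pics/nutw.png

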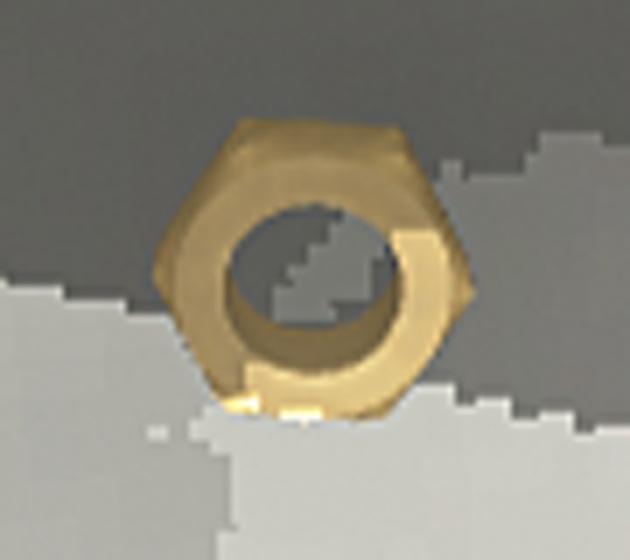

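Request:
servo_tool:
  plan:
    - [0,0,0,-7.7,1.3,0,48]
    - [0,0,-0.12,0,0,0,48]
    - [0,0,-0.12,0,0,0,48]
    - [0,0,-0.12,0,0,0,48]
    - [0,0,-0.106,0,0,0,48]
    - [0,0,0,0,0,20,48]
    - [0,0,0,0,0,25,48]
    - [0,0,0,0,0,25,48]
    - [0,0,0,0,0,20,48]
    - [0,0,0,0,0,0,48]

```text
time_s: 13.4
eef_pos: [0.4668, -0.0765, 0.0572]
eef_rot: [0.556, 0.831, -0.001, -0.002]
contact_force: [-0.4, -0.2, -0.0]
finger_gap: 0.0481
```

Run:
```python
from h import *
s,M=st();snap("wrist","w6")
e=np.array([.468,-.0767,0])-s["eef_pos"];print((M.T@e*1000).round(1))
```

```text
t 13.4 pos [ 0.4668 -0.0765  0.0572] F [-0.36 -0.24 -0.  ] gap 0.0481 y-az 22.39 z [-0.004  0.001 -1.   ] q [-0.33  0.09  1.91 -0.    1.14 -0.72]
[-0.8  1.2 57.2]
```

View pics/w6.png

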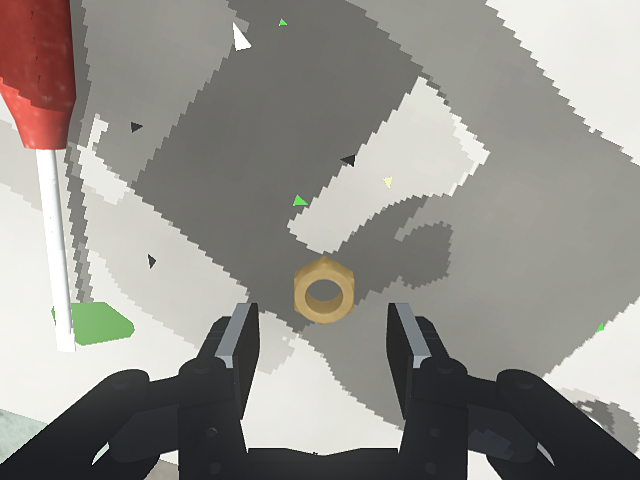

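The nut's flats now face the pads, with the nut at column ~324 and the jaw centre at ~323. Now I'll descend and close.

Request:
servo_tool:
  plan:
    - [0,0,0,0,0,12,48]
    - [0,0,0,0,0,12,48]
    - [0,0,0,0,0,9,48]
    - [0,0,0,0,0,4,48]
    - [0,0,0,0,0,0,48]
    - [0,0,0,0,0,0,35]
    - [0,0,0,0,0,0,24]
    - [0,0,0,0,0,0,24]
    - [0,0,0,0,0,0,24]
    - [0,0,0,0,0,0,24]

```text
time_s: 14.45
eef_pos: [0.4683, -0.0766, 0.023]
eef_rot: [0.556, 0.831, 0.0, 0.0]
contact_force: [-2.2, 0.1, 5.4]
finger_gap: 0.025
```

Request:
servo_tool:
  plan:
    - [0,0,0,0,0,0,24]
    - [0,0,0,0,0,0,24]
    - [0,0,0,0,0,0,24]
    - [0,0,0,0,0,-10,24]
    - [0,0,0,0,0,-15,24]
    - [0,0,0,0,0,-15,24]
    - [0,0,0,0,0,-15,24]
    - [0,0,0,0,0,0,24]
    - [0,0,0,0,0,0,24]
    - [0,0,0,0,0,0,24]

```text
time_s: 15.45
eef_pos: [0.4677, -0.0764, 0.0769]
eef_rot: [0.556, 0.831, -0.0, -0.0]
contact_force: [-0.8, 0.4, -0.9]
finger_gap: 0.0252
```

Run:
```python
from h import *
s,M=st();snap("wrist","w7")
```

```text
t 15.45 pos [ 0.4677 -0.0764  0.0769] F [-0.75  0.44 -0.93] gap 0.0252 y-az 22.4 z [-0.001  0.    -1.   ] q [-0.32  0.07  1.89 -0.    1.18 -0.72]
```

View pics/w7.png

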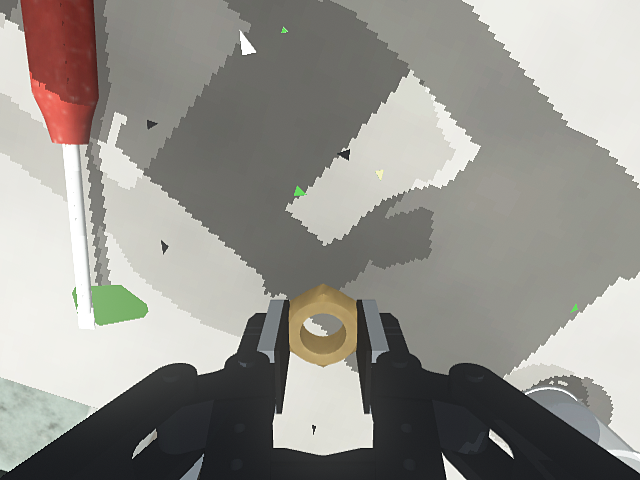

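The nut is held, centred between the pads at (323,330) with a 25 mm gap. Next I'll lift, turn to the box's yaw and cross in front of the carton.

Request:
servo_tool:
  plan:
    - [0,0,-0.117,0,0,-20,24]
    - [0,0,-0.117,0,0,-35,24]
    - [0,0,0,0,0,-35,24]
    - [0,0,0,0,0,-35,24]
    - [0,0,0,0,0,-30,24]
    - [0,0,0,0,0,-18,24]
    - [0,0,0,20,10,0,24]
    - [0,0,0,35,17,0,24]
    - [0,0,0,40,20,0,24]
    - [0,0,0,40,20,0,24]

```text
time_s: 16.5
eef_pos: [0.4428, 0.0735, 0.2498]
eef_rot: [0.456, 0.89, -0.0, -0.0]
contact_force: [0.9, -0.5, -0.6]
finger_gap: 0.0248
```

Request:
servo_tool:
  plan:
    - [0,0,0,40,20,0,24]
    - [0,0,0,30,14,0,24]
    - [0,0,0,25,30,0,24]
    - [0,0,0,25,38,0,24]
    - [0,0,0,25,38,0,24]
    - [0,0,0,16,30,0,24]
    - [0,0,0,10,15,0,24]
    - [0,0,0,0,0,0,24]
    - [0,0,0,0,0,0,24]
    - [0,0,0,0,0,0,24]

```text
time_s: 17.5
eef_pos: [0.4932, 0.3184, 0.2502]
eef_rot: [0.456, 0.89, -0.0, -0.0]
contact_force: [-0.4, -0.1, -0.6]
finger_gap: 0.025
```

Run:
```python
from h import *
s,M=st();snap("wrist","w8");snap("side","s8")
e=np.array([.494,.320,0.05])-s["eef_pos"];print((M.T@e*1000).round(1))
```

```text
t 17.5 pos [0.4932 0.3184 0.2502] F [-0.37 -0.14 -0.59] gap 0.025 y-az 35.78 z [-0. -0. -1.] q [ 0.44  0.18  1.4  -0.    1.56 -0.18]
[  0.8   1.7 200.2]
```

View pics/w8.png

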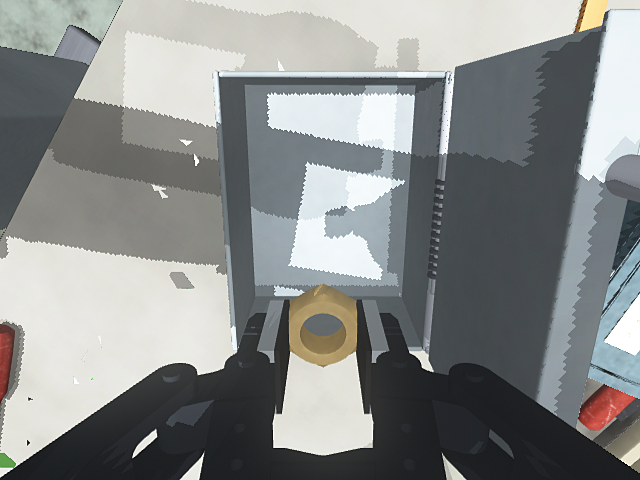

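View pics/s8.png

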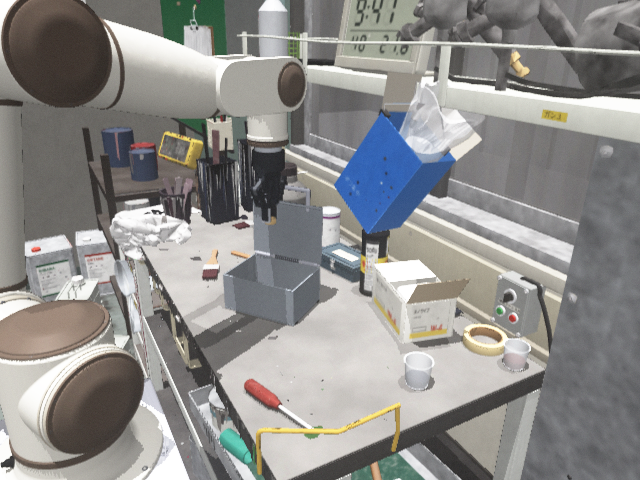

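The box is open and sits around the jaw centre. I'll check the centring from the rim corners at (219,74), (449,73) and (233,350).

Run:
```python
from h import *
s,M=st();p,d,K,T=load("w8")
for u,v in [(219,74),(449,73),(233,350),(425,348)]:print(u,v,((ray(u,v,K,T,.096)-s["eef_pos"])@M*1000).round(1))
```

```text
t 17.6 pos [0.4933 0.3184 0.2506] F [ 0.06  0.01 -0.13] gap 0.0249 y-az 35.76 z [ 0. -0. -1.] q [ 0.44  0.17  1.4  -0.    1.56 -0.18]
219 74 [ 97.7 -64.3 154.6]
449 73 [ 98.4  78.9 154.6]
233 350 [-99.1 -68.3 154.6]
425 348 [-97.3  78.6 154.6]
```

Request:
servo_tool:
  plan:
    - [0,0,0,0,3,20,24]
    - [0,0,0,0,0,30,24]
    - [0,0,0,0,0,30,24]
    - [0,0,0,0,0,30,24]
    - [0,0,0,0,0,30,24]
    - [0,0,0,0,0,25,24]
    - [0,0,0,0,0,20,24]
    - [0,0,0,0,0,15,24]
    - [0,0,0,0,0,0,24]
    - [0,0,0,0,0,0,24]

```text
time_s: 18.6
eef_pos: [0.4961, 0.3208, 0.0512]
eef_rot: [0.456, 0.89, 0.0, 0.0]
contact_force: [1.0, -0.1, -0.0]
finger_gap: 0.0251
```

Request:
servo_tool:
  plan:
    - [0,0,0,0,0,5,24]
    - [0,0,0,0,0,5,24]
    - [0,0,0,0,0,0,24]
    - [0,0,0,0,0,0,30]
    - [0,0,0,0,0,0,40]
    - [0,0,0,0,0,0,50]
    - [0,0,0,0,0,0,50]
    - [0,0,0,0,0,0,50]
    - [0,0,0,0,0,-10,50]
    - [0,0,0,0,0,-20,50]

```text
time_s: 19.6
eef_pos: [0.4952, 0.3206, 0.07]
eef_rot: [0.455, 0.89, -0.001, -0.001]
contact_force: [0.7, 0.5, -0.9]
finger_gap: 0.0498
```

Request:
servo_tool:
  plan:
    - [0,0,0,0,0,-30,50]
    - [0,0,0,0,0,-40,50]
    - [0,0,0,0,0,-40,50]
    - [0,0,0,0,0,-40,40]
    - [0,0,0,0,0,-20,40]
    - [0,0,0,0,0,-10,40]
    - [0,0,0,0,0,0,40]
    - [0,0,0,0,0,0,40]
    - [0,0,0,0,0,0,40]
    - [0,0,0,0,0,0,40]

```text
time_s: 20.6
eef_pos: [0.4956, 0.3208, 0.2492]
eef_rot: [0.455, 0.89, -0.001, -0.001]
contact_force: [-0.2, 0.0, 0.4]
finger_gap: 0.0397
```

Run:
```python
from h import *
s,M=st();snap("wrist","w9");snap("side","s9")
```

```text
t 20.6 pos [0.4956 0.3208 0.2492] F [-0.25  0.    0.43] gap 0.0397 y-az 35.81 z [-0.002 -0.001 -1.   ] q [ 0.44  0.18  1.4  -0.    1.56 -0.18]
```

View pics/w9.png

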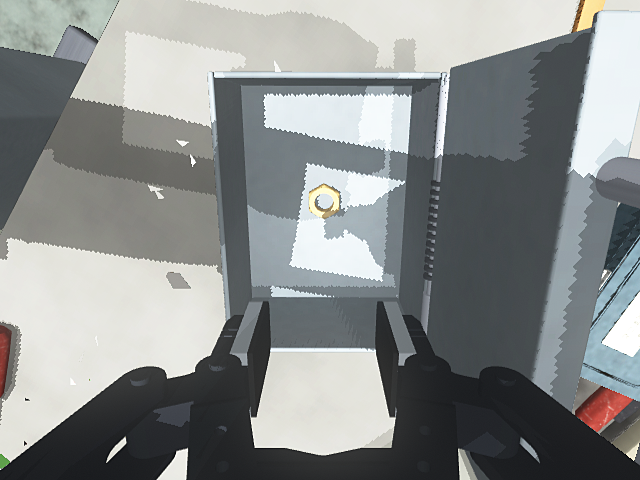

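View pics/s9.png

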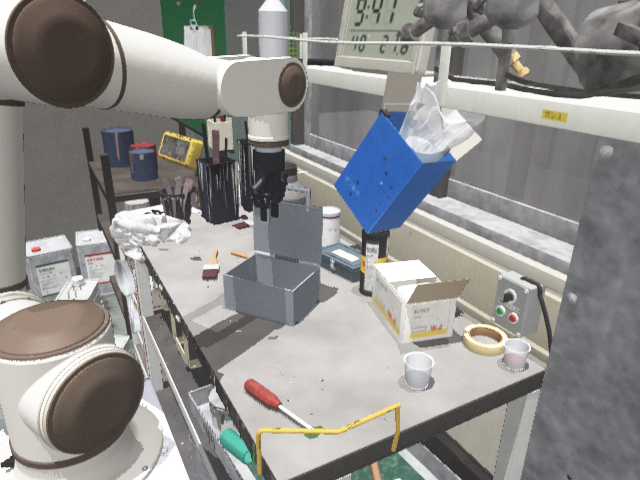

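The nut lies flat on the box floor at (324,201), roughly centred, and the lid is still upright. Next I'll rise and move over the bar.

Request:
servo_tool:
  plan:
    - [0,0,0,0,0,-20,44]
    - [0,0,0,0,0,-30,44]
    - [0,0,0,0,0,-35,44]
    - [0,0,0,0,0,-30,44]
    - [0,0,0,0,12,-5,44]
    - [0,0,0,0,25,0,44]
    - [0,0,0,0,25,0,44]
    - [0,0,0,0,15,0,44]
    - [0,0,0,0,5,0,44]
    - [0,0,0,0,0,0,44]

```text
time_s: 21.7
eef_pos: [0.5625, 0.369, 0.3696]
eef_rot: [0.455, 0.89, -0.001, -0.0]
contact_force: [0.1, 0.1, 0.5]
finger_gap: 0.0441
```

Run:
```python
from h import *
s,M=st();snap("wrist","w10")
p,d,K,T=load("w10");w=cloud(d,K,T)
r=(w-s["eef_pos"])@M*1000
for v in (60,120,180,230):
    row=w[v,:,2];i=np.nonzero((row>.275)&(row<.31)&(np.arange(640)>250)&(np.arange(640)<400))[0]
    if len(i):print(v,i.min(),i.max(),np.nanmean(r[v,i],axis=0).round(1),np.nanmax(row[i]))
print(((np.array([.5634,.3679,.297])-s["eef_pos"])@M*1000).round(1))
```

```text
t 21.7 pos [0.5625 0.369  0.3696] F [0.05 0.08 0.53] gap 0.0441 y-az 35.81 z [-0.001 -0.001 -1.   ] q [ 0.47  0.36  0.94 -0.    1.85 -0.16]
180 312 336 [45.4  1.1 70. ] 0.3008169458197189
230 313 336 [21.1  1.4 69.9] 0.30159850132296706
[-1.4  0.2 72.6]
```

View pics/w10.png

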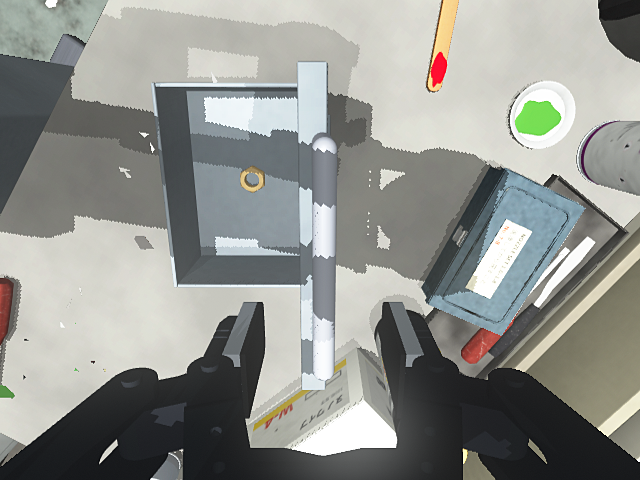

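The bar is at column ~324, between the fingers, with the nut behind it at (252,180). Now I'll lower and close.

Request:
servo_tool:
  plan:
    - [0,0,0,0,0.8,15,44]
    - [0,0,0,0,0,20,44]
    - [0,0,0,0,0,20,44]
    - [0,0,0,0,0,13,44]
    - [0,0,0,0,0,5,44]
    - [0,0,0,0,0,0,30]
    - [0,0,0,0,0,0,9]
    - [0,0,0,0,0,0,9]
    - [0,0,0,0,0,0,9]
    - [0,0,0,0,0,0,9]

```text
time_s: 22.75
eef_pos: [0.5631, 0.3694, 0.2987]
eef_rot: [0.455, 0.89, 0.001, 0.001]
contact_force: [0.1, 0.1, 6.6]
finger_gap: 0.0099
```

Request:
servo_tool:
  plan:
    - [0,0,0,0,0,0,9]
    - [0,0,0,0,0,0,9]
    - [0,0,0,0,0,0,9]
    - [0,0,0,0,0,0,9]
    - [0,0,0,0,0,0,9]
    - [0,0,0,0,0,0,9]
    - [0,0,0,0,0,0,9]
    - [0,0,0,0,0,0,9]
    - [0,0,0,0,0,0,9]
    - [0,0,0,0,0,0,9]

```text
time_s: 23.75
eef_pos: [0.5631, 0.3694, 0.2986]
eef_rot: [0.456, 0.89, 0.001, 0.001]
contact_force: [0.3, -0.8, 7.2]
finger_gap: 0.0101
```

Run:
```python
from h import *
s,M=st()
print((M.T@s["contact_force"]).round(1))
b=np.array([np.cos(np.radians(35.8)),np.sin(np.radians(35.8))]);print("along",b@s["eef_pos"][:2])
a=np.linspace(1.6,1.025,12);y=-195*np.cos(a);z=-195*np.sin(a);print(np.c_[a[1:],np.diff(y),np.diff(z)].round(2), y[-1]-y[0],z[-1]-z[0])
```

```text
t 23.75 pos [0.5631 0.3694 0.2986] F [ 0.3  -0.75  7.16] gap 0.0101 y-az 35.81 z [ 0.002  0.001 -1.   ] q [ 0.47  0.35  1.09 -0.    1.7  -0.16]
[-0.8 -0.2 -7.2]
along 0.6728227111267822
[[  1.55 -10.19  -0.03]
 [  1.5  -10.18   0.5 ]
 [  1.44 -10.14   1.03]
 [  1.39 -10.07   1.56]
 [  1.34  -9.98   2.08]
 [  1.29  -9.85   2.6 ]
 [  1.23  -9.7    3.11]
 [  1.18  -9.53   3.62]
 [  1.13  -9.33   4.11]
 [  1.08  -9.1    4.59]
 [  1.02  -8.85   5.06]] -106.91818978125843 28.247585645645273
```

Request:
servo_tool:
  plan:
    - [0,0,0,0,-6,-1,9]
    - [0,0,0,0,-10,0,9]
    - [0,0,0,0,-10,0.5,9]
    - [0,0,0,0,-10,1,9]
    - [0,0,0,0,-10,1.5,9]
    - [0,0,0,0,-10,2,9]
    - [0,0,0,0,-10,2.6,9]
    - [0,0,0,0,-10,3.1,9]
    - [0,0,0,0,-9.5,3.6,9]
    - [0,0,0,0,-8,3.6,9]

```text
time_s: 24.75
eef_pos: [0.4863, 0.3143, 0.28]
eef_rot: [0.455, 0.89, -0.0, -0.0]
contact_force: [1.1, 5.0, -4.0]
finger_gap: 0.01
```

Request:
servo_tool:
  plan:
    - [0,0,0,0,-6,2.9,9]
    - [0,0,0,0,-4,2.1,9]
    - [0,0,0,0,-3,1.7,9]
    - [0,0,0,0,0,0,9]
    - [0,0,0,0,0,0,9]
    - [0,0,0,0,0,0,9]
    - [0,0,0,0,0,0,9]
    - [0,0,0,0,0,0,9]
    - [0,0,0,0,0,0,9]
    - [0,0,0,0,0,0,9]

```text
time_s: 25.75
eef_pos: [0.4764, 0.3071, 0.2739]
eef_rot: [0.455, 0.89, -0.0, -0.0]
contact_force: [-3.7, 4.0, 1.8]
finger_gap: 0.0097
```

Run:
```python
from h import *
s,M=st()
print((M.T@s["contact_force"]).round(1))
b=np.array([np.cos(np.radians(35.8)),np.sin(np.radians(35.8))]);al=b@s["eef_pos"][:2];print("along",al,"angle from x",np.arccos((.667-al)/.195),"from z",np.arcsin((s["eef_pos"][2]+.002-.102)/.195))
p,d,K,T=snap("side","s11");snap("wrist","w11");snap("top","t11")
```

```text
t 25.75 pos [0.4764 0.3071 0.2739] F [-3.67  4.02  1.84] gap 0.0097 y-az 35.82 z [-0.001 -0.    -1.   ] q [ 0.44  0.13  1.41  0.    1.6  -0.19]
[ 5.4 -0.6 -1.8]
along 0.5660941511031962 angle from x 1.026909468371692 from z 1.1012601409533433
```

View pics/s11.png

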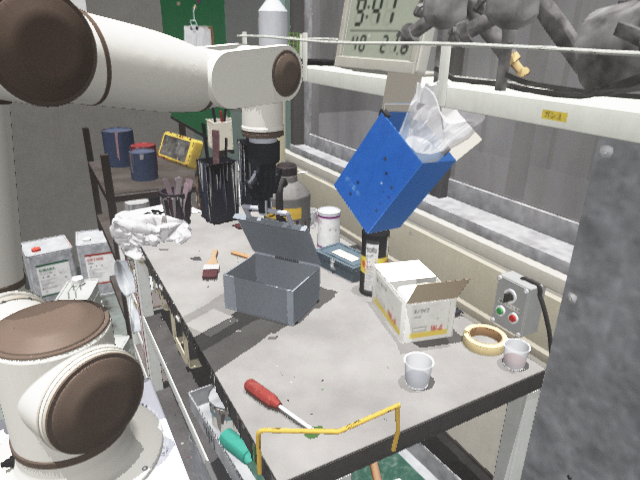

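View pics/w11.png

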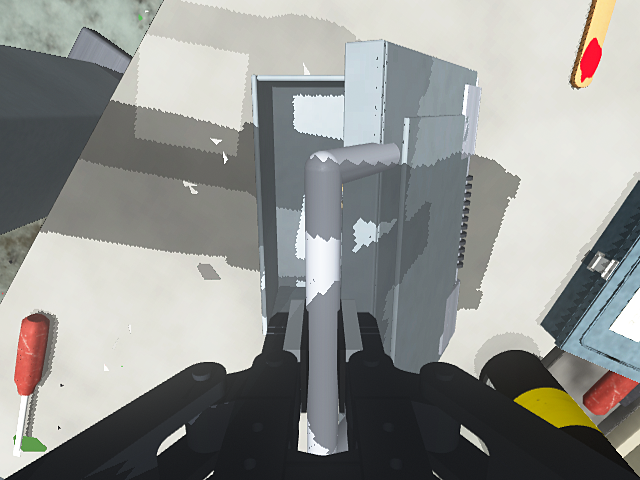

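The side view shows the lid tilted and held. In the wrist view the bar is gripped at column ~323. I'll check the lid angle independently, by fitting a plane to the lid's depth.

Run:
```python
from h import *
p,d,K,T=load("w11");w=cloud(d,K,T)
P=w[140:300,412:445].reshape(-1,3);P=P[np.isfinite(P).all(1)]
for _ in range(3):
    c=P.mean(0);n=np.linalg.svd(P-c,full_matrices=False)[2][2];r=(P-c)@n;P=P[abs(r)<3*r.std()+1e-4]
n*=np.sign(n[2]);b=np.array([.811,.585,0])
print(len(P),r.std(),n,"angle",np.arctan2(-n@b if n@b<0 else n@b,n[2]))
s,M=st();print(s["joint_vel"].round(4))
```

```text
5253 0.000186909894536227 [0.6958414  0.49947397 0.51607219] angle 1.028524252675033
t 25.9 pos [0.4764 0.3072 0.2739] F [-3.47  4.66  0.63] gap 0.0104 y-az 35.82 z [-0.001 -0.    -1.   ] q [ 0.44  0.13  1.41  0.    1.6  -0.19]
[ 0.0003 -0.0004 -0.0005  0.0009  0.0004 -0.0001]
```

View pics/t11.png

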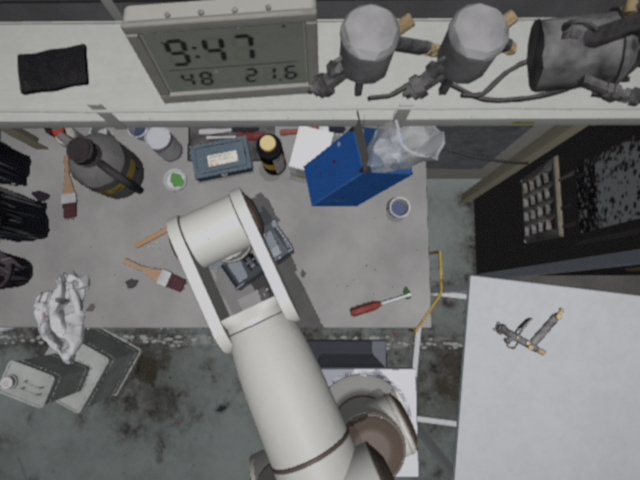

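The plane fit gives a lid angle of 1.029 rad, which agrees with 1.027 from the arm's pose. The cup is unmoved at (399,208) and everything is still, so I'm handing in.

```bash
python3 -c "
from workcell import arm
print(arm.job_done())"
```

```text
the job is handed in; nothing more can be done
None
```

The job is handed in with the brass nut in the spares box and the gripper still holding the lid at about 1.03 rad, roughly 10° short of balance. I raised the lid past its balance point until it stayed open on its stop. I then set the nut down in the box and brought the lid back down by its bar. This took about 26 s of the 64 s allowed.

**Last checks:**
- **Lid angle:** a plane fitted to the lid's depth image gave 1.029 rad, and the tool's forward position gave 1.027. The tool height gave 1.10 (about 1.06 after allowing for the bar sitting a few mm off in the pads). All are inside 0.87–1.16.
- **Hold:** the finger gap is about 10 mm on the 12 mm bar, and the arm is at rest with under 6 N on the wrist.
- **Nut:** it was last seen in full lying flat near the middle of the box floor, just before I went back for the lid. The lid and gripper hid it in the final pictures, so I did not see it again after that.
- **Cup:** it is at the same place in the top view as at the start, to within a pixel.

No check failed; the height-based angle was the only one that disagreed.

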